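# Tip the roller rest into the torch bench's stand

## Robot

A 6-joint arm with a two-finger parallel gripper is mounted at the origin on the work surface. World frame = base frame: x ahead of the robot, y to its left, z up, the work surface at z = 0. Lengths are in m, angles in rad, forces in N, time in s.
With the tool pointing down it reaches from about 0.4 to 0.925 m from the base axis. Payload 3.4 kg.
Tool frame: the origin (TCP) lies on the centre line of the jaws, within the pads' length; the fingertips stand 22 mm ahead of it and the grasp point (between the pads) lies 3 mm ahead of it; z points along the fingers, y is the direction in which the jaws open and shut (so a half turn about z gives the same grasp; the last joint's range is limited). The gripper opens to 85 mm and grips with 20 to 120 N. Pads are 22 mm wide; open, the fingers measure 114 mm over their backs; the gripper's body (76 mm by 85 mm) begins 54 mm behind the grasp point. The pads swing forward as they close: fully open they stand 13 mm farther back than shut.
Start: joints at [1.127, 0.307, 1.506, -0, 1.328, -0.073], TCP at [0.208, 0.536, 0.253] pointing down, gripper open.
Joint ranges: [-3.12, 3.12], [-1.05, 2.28], [0.14, 2.33], [-1.42, 4.57], [0.1, 2.73], [-2.68, 2.68]. Speed limits (rad/s): [2.57, 2.57, 3.14, 3.14, 3.14, 3.14].

## Interface

Orientations are given as a unit quaternion [w, x, y, z].
In Python, from cell import * gives the robot as it stands.
- The arm moves only by the shell command python3 -m pendant 'ROWS' [OPENING]. ROWS is JSON, a list of rows, each an object of numbers: "dx", "dy", "dz": the shift along the tool's x, y, z in mm; "turn": the turn about the tool's z in degrees. A call has 1 to 10 rows; each row shifts and turns the commanded pose from where the row before left it, along the tool's axes as they then stand; what a row does not reach is not made up. A row lasts 1/8 s, in which the tool goes at most 62.5 mm and 10.7 degrees, less where a joint would pass 70% of its speed; a pose out of reach is approached as far as the arm can. A call with a gripper value outside its range is refused whole. OPENING is the finger opening in mm, from 0 to 85.4, set as the call begins (- or left out, the last holds). The fingers move at their own pace and stop on an object; the grip force is fixed at half the most. Time passes only in rows, so rows that do not move let the fingers close. It gives the time, the measured TCP pose, the force and the opening at its end, in the units of the state.
- observe(): the state, without advancing time (a new reading comes with each control period).
- snapshot(name): name is "scene" or "side" or "wrist"; returns the picture (420x560x3 uint8, red, green, blue); there is no depth.
- camera_info(name): a dict with "K" (3x3 intrinsics, pixels), "cam_to_world" (4x4, takes a point from camera to world coordinates); the wrist camera has in their place "T_tool_cam" (4x4, takes a point from camera to tool coordinates, whose origin is the TCP and whose axes are the flange's). Camera axes: x right, y down, z forward; pixel columns grow to the right and rows downward; lengths in m; the calibration is good to about 2 mm. A picture is of the moment at which its call begins: read the wrist's pose just before it. camera_info takes no time and is no camera call.
- close_job(): hands the job in, once; it reports no verdict.
The state is a dict: "t": time; "joint_positions": joint angles; "qd": joint speeds; "joint_torque": joint torques, N m; "ee_pos": TCP position; "eef_rot": TCP orientation; "ft_force": force on the tool from outside, world axes, zero at the start; "torque": the same for the moment, N m; "gripper_width": finger opening in m.
Only numpy, scipy, OpenCV 4.12 (cv2) and the standard library are available. Lean on these libraries where they do the work, as an engineer would, in place of code of your own. Each camera call takes 0.05 s, during which the arm holds its last target.

## Task

Take the rest with the two black rollers out of the wooden storage block and fit it in the square steel bench stand: lean it by about 15 to 20 degrees so that the low edge of its post's foot enters the bore first and pause there a moment, then straighten it and slide it fully home until its collar sits on the stand, without letting it drop, and let go. Leave the fork-shaped rest standing in its hole and do not push the graphite pad about.

Things in the scene. Friction and masses are not known exactly. Their poses are not given: they have to be found in the camera images.
- roller_rest: Rest for glass tube, 0.3-0.5 kg. Origin: centre of the foot; z up the post. Heights over the foot: round steel post 20 mm thick 0-70 mm (foot bevelled 3 mm), collar 44 mm wide 70-78, aluminium block 78-120, 16 mm thick (own x), 30 wide (y): grip it from above across the 16 mm. Two black wheels, 40 mm diameter, 12 thick, beside the block: centres 38 mm either side along y, at 105 mm.
- bore (a point): Mouth centre, z up, of the round upright bore in the fixed steel stand: block 70 x 70 mm, 77 high, on a dark plate 110 x 110 x 8, small black clamp knob on one side. Bore 24 mm wide, 74 deep, with a conical countersink 5 mm deep, 34 wide at the top. Fully home, the collar lies on the block and the post's foot is 70 mm below this point; the rest may face any way about the vertical.
- fork_rest: Other rest, leave it: same post, collar, block; no wheels but a V fork of thin steel prongs, 94 mm wide along y, to 133 mm height. Origin: foot centre. Both rests stand in a fixed wooden block (80 x 200 mm, 50 high), in holes 22 mm wide, 42 deep, 130 apart along its length, which is the rests' y; feet 8 mm above the bench. Which hole has which rest varies.
- graphite_pad: Graphite shaping pad, to be left alone: a dark flat slab 70 x 60 mm, 26 mm high, loose on the bench beyond the stand and the storage block. Origin: centre of its underside.
Mind the look-alikes: they are no part of the job. Leave any blue look-alike of the fork_rest alone. What is shaped like the part that bears bore but pink is not meant.

How it is judged:
On the way:
1. the foot of the roller rest's post is in the mouth of the bore (foot centre no more than 1 mm above the mouth's plane and within 14 mm of its centre) while the post leans by more than 8 degrees (z of roller_rest in the frame of bore below 0.001 m and horizontal distance between roller_rest and bore below 0.014 m and angle between roller_rest's own z axis and vertical above 0.14 rad), for 0.1 s.
At the end, for the whole second after the job is handed in: The roller rest is released, at rest and upright (8 degrees) in the bore, collar within 8 mm of the stand's top, foot within 10 mm of the bore axis; fork rest within 20 mm of its start and upright (within 10 degrees); graphite pad within 30 mm of its start (z of roller_rest in the frame of bore below -0.062 m and horizontal distance between roller_rest and bore below 0.01 m and angle between roller_rest's own z axis and vertical below 0.14 rad and linear speed of roller_rest below 0.02 m/s and distance of fork_rest from where it was at the start of the episode below 0.02 m and angle between fork_rest's own z axis and vertical below 0.17 rad and distance of graphite_pad from where it was at the start of the episode below 0.03 m); the robot touches nothing.
It fails at once if the roller rest falls: it moves faster than 0.35 m/s while the fingers do not hold it (linear speed of roller_rest above 0.35 m/s and contact force between the fingers and roller_rest below 0.2 N).
It fails at once if the fork rest is pulled or knocked out of its place (moved over 30 mm or tipped over 15 degrees) (distance of fork_rest from where it was at the start of the episode above 0.03 m or angle between fork_rest's own z axis and vertical above 0.26 rad).
It fails at once if the graphite pad is pushed over 30 mm (distance of graphite_pad from where it was at the start of the episode above 0.03 m).
It also fails if it takes over 48 s, if anything falls off the work surface, if the arm or the gripper's body presses on something with over 40 N, if the wrist force passes 120 N, or if a joint passes its speed limit or range.

## Working session

There is one attempt and no reset: what is moved stays moved. The work goes in short steps, Python scripts to look and compute and a shell command to move; the robot and the scene stay as the last step left them, time stands still between calls to the robot, and variables do not carry over. Pictures are saved under pics/ and viewed, and the job is handed in when it is done.

```bash
ls -la; mkdir -p pics; python3 -m pendant --help 2>&1 | head -40; python3 - <<'E'
from cell import *
import cv2
print(observe())
for n in ["scene","side","wrist"]:
    print(n,camera_info(n)); cv2.imwrite(f"pics/{n}0.png",snapshot(n)[:,:,::-1])
E
```

```text
total 12
drwxr-xr-x  3 agent agent 4096 Dec  6 19:54 .
drwxr-xr-x 23 root  root  4096 Dec  6 19:54 ..
drwxr-xr-x  2 agent agent 4096 Dec  6 19:54 pics
invalid input: not JSON, or not a number
{'t': 0.0, 'joint_positions': array([ 1.12651409e+00,  3.07590101e-01,  1.50764875e+00,  5.03351129e-06,
        1.32835667e+00, -7.35196036e-02]), 'qd': array([ 1.72339747e-03, -1.28111819e-03, -8.71556039e-05,  1.94868564e-05,
        4.55194665e-04,  1.46609441e-03]), 'joint_torque': array([ 4.57483266e-04, -4.57553816e+01, -2.51916862e+01,  5.42695659e-05,
        1.31550932e-02,  3.82238198e-06]), 'ee_pos': array([0.20810073, 0.5353527 , 0.25238046]), 'eef_rot': array([-2.58746599e-04,  1.84321833e-01,  9.82865433e-01, -9.67433083e-04]), 'ft_force': array([-0.16433192, -0.04846761,  0.40200319]), 'torque': array([0.00704645, 0.00124095, 0.05557185]), 'gripper_width': 0.08567075548034177}
scene {'K': array([[398.12958028,   0.        , 276.62133454],
       [  0.        , 398.12958028, 208.43185265],
       [  0.        ,   0.        ,   1.        ]]), 'cam_to_world': array([[-0.28331167,  0
[... 473 characters left out ...]
[-0.52371664, -0.54563735,  0.65421767, -0.46850632],
       [-0.01264539, -0.76289414, -0.64639974,  0.56007651],
       [ 0.        ,  0.        ,  0.        ,  1.        ]])}
wrist {'K': array([[308.9711244 ,   0.        , 275.28661678],
       [  0.        , 308.9711244 , 207.72541888],
       [  0.        ,   0.        ,   1.        ]]), 'T_tool_cam': array([[ 1.86916183e-05, -9.62905800e-01, -2.69837765e-01,
         6.85164832e-02],
       [ 9.99999812e-01, -1.47186344e-04,  5.94498694e-04,
        -1.24346385e-03],
       [-6.12162675e-04, -2.69837726e-01,  9.62905617e-01,
        -1.20199632e-01],
       [ 0.00000000e+00,  0.00000000e+00,  0.00000000e+00,
         1.00000000e+00]])}
```

View pics/scene0.png

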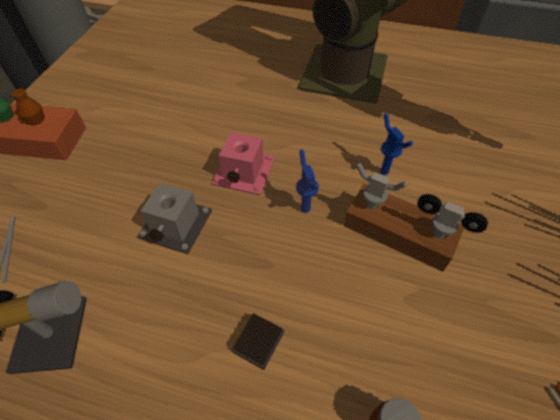

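View pics/side0.png

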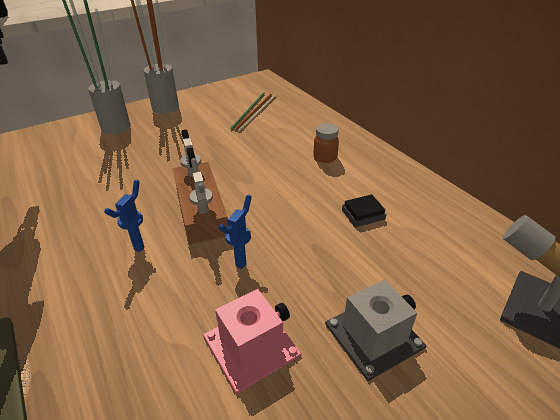

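View pics/wrist0.png

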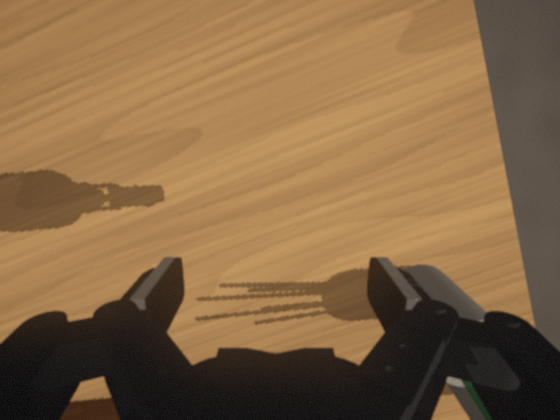

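```bash
cat > h.py <<'E'
from cell import *
import numpy as np, cv2
from scipy.spatial.transform import Rotation as Rn
def ray(n,uv,obs=None):
    c=camera_info(n);K=c["K"]
    if n=="wrist":
        o=obs or observe();T=np.eye(4);q=o["eef_rot"];T[:3,:3]=Rn.from_quat([q[1],q[2],q[3],q[0]]).as_matrix();T[:3,3]=o["ee_pos"];M=T@c["T_tool_cam"]
    else: M=c["cam_to_world"]
    d=M[:3,:3]@np.linalg.inv(K)@np.array([uv[0],uv[1],1.]);return M[:3,3],d/np.linalg.norm(d)
def onz(n,uv,z,obs=None):
    o,d=ray(n,uv,obs);return o+d*(z-o[2])/d[2]
def tri(a,ua,b,ub):
    o1,d1=ray(a,ua);o2,d2=ray(b,ub)
    s=np.linalg.lstsq(np.c_[d1,-d2],o2-o1,rcond=None)[0]
    p,q=o1+s[0]*d1,o2+s[1]*d2
    return (p+q)/2,np.linalg.norm(p-q)
def proj(n,P):
    c=camera_info(n);p=np.linalg.inv(c["cam_to_world"])@np.r_[P,1];u=c["K"]@p[:3];return u[:2]/u[2]
def crop(f,x,y,w,h,s,out):
    i=cv2.imread(f)[y:y+h,x:x+w];cv2.imwrite(out,cv2.resize(i,None,fx=s,fy=s,interpolation=cv2.INTER_CUBIC))
E
python3 - <<'E'
from h import *
crop("pics/scene0.png",340,130,150,140,5,"pics/z1.png")
crop("pics/side0.png",165,115,80,120,5,"pics/z2.png")
crop("pics/scene0.png",130,170,100,90,6,"pics/z3.png")
crop("pics/side0.png",320,270,120,110,5,"pics/z4.png")
E
```

```text
(no output)
```

View pics/z1.png

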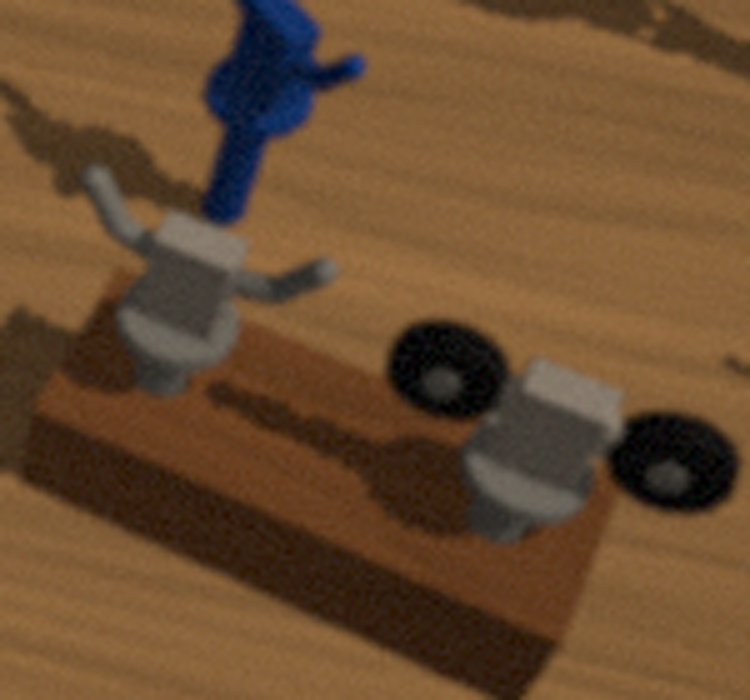

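View pics/z2.png

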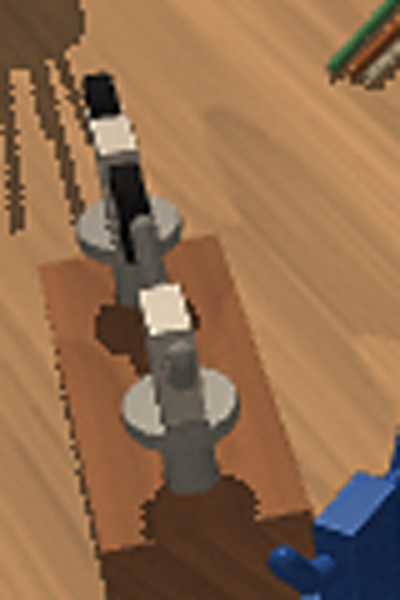

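View pics/z3.png

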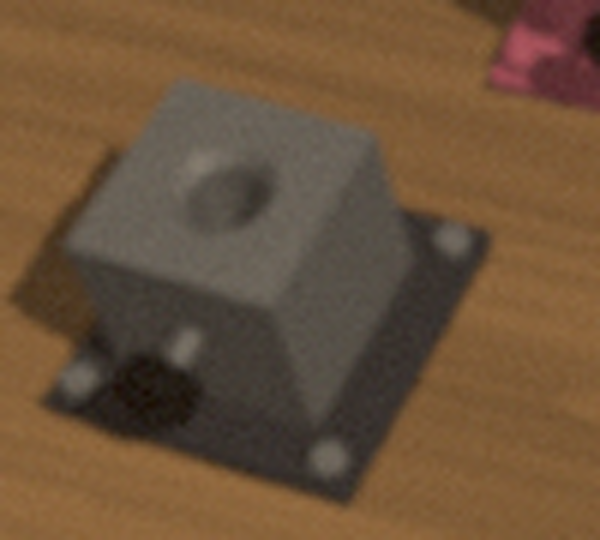

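View pics/z4.png

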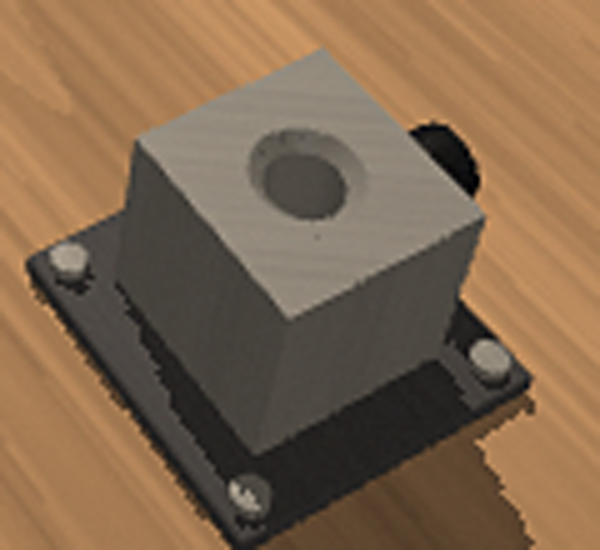

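```bash
python3 - <<'E'
from h import *
np.set_printoptions(precision=4,suppress=True)
s1=lambda u:np.array(u)/5+[340,130]; s2=lambda u:np.array(u)/5+[165,115]
s3=lambda u:np.array(u)/6+[130,170]; s4=lambda u:np.array(u)/5+[320,270]
print("roller top",tri("scene",s1((571,393)),"side",s2((113,135))), onz("scene",s1((571,393)),.128),onz("side",s2((113,135)),.128))
print("fork top",tri("scene",s1((203,241)),"side",s2((165.5,308))), onz("scene",s1((203,241)),.128),onz("side",s2((165.5,308)),.128))
w=[onz("scene",s1(u),.113) for u in ((447,368),(673,461))];print("wheels",w,(w[0]+w[1])/2, np.linalg.norm(w[0]-w[1]))
P=[]
for a,b in zip([(275,303),(70,245),(182,80),(378,135)],[(323,50),(484,215),(291,320),(137,140)]):
    p,e=tri("scene",s3(a),"side",s4(b));P.append(p);print("corner",p,e,onz("side",s4(b),.085))
print("mean",np.mean(P,0),[np.linalg.norm(P[i]-P[i-1]) for i in range(4)])
# mouth ellipse outer
print("mouth side", onz("side",s4((309,172)),.085),onz("side",s4((309,172)),.077), "scene",onz("scene",s3((228,197)),.085))
for a in ((390,172),(306,211)): print("blue",onz("scene",a,0))
for a in ((240,267),(139,250)): print("blue side",onz("side",a,0))
print("wood corners top", [onz("side",s2(u),.05) for u in ((38,265),(215,237),(312,512),(102,555))])
print("pad",onz("scene",(258,337),.026),onz("side",(365,208),.026)); print("pink",onz("scene",(241,148),.085),onz("side",(250,315),.085))
E
```

```text
roller top (array([0.4924, 0.2618, 0.1264]), np.float64(0.001066525881095763)) [0.4932 0.2617 0.128 ] [0.4917 0.2583 0.128 ]
fork top (array([0.461 , 0.1361, 0.1269]), np.float64(0.002057711171539376)) [0.4609 0.1366 0.128 ] [0.4609 0.1332 0.128 ]
wheels [array([0.4813, 0.2255, 0.113 ]), array([0.4999, 0.2994, 0.113 ])] [0.4906 0.2624 0.113 ] 0.07627260579976891
corner [ 0.6138 -0.1976  0.0758] 0.0038105575407928853 [ 0.6083 -0.2042  0.085 ]
corner [ 0.6108 -0.2667  0.0752] 0.0029100231209821773 [ 0.6048 -0.2718  0.085 ]
corner [ 0.5421 -0.2633  0.0748] 0.003071388486676085 [ 0.5373 -0.2687  0.085 ]
corner [ 0.5456 -0.1939  0.0746] 0.003095155570529053 [ 0.5405 -0.201   0.085 ]
mean [ 0.5781 -0.2304  0.0751] [np.float64(0.06830438245762968), np.float64(0.06912329120409803), np.float64(0.06874439467251968), np.float64(0.06946647883302765)]
mouth side [ 0.5742 -0.2354  0.085 ] [ 0.5794 -0.2315  0.077 ] scene [ 0.5862 -0.2218  0.085 ]
blue [0.3218 0.1638 0.    ]
blue [ 0.4746  0.0124 -0.    ]
blue side [0.4695 0.0056 0.    ]
blue side [0.3266 0.1473 0.    ]
wood corners top [array([0.462 , 0.3027, 0.05  ]), array([0.5372, 0.2809, 0.05  ]), array([0.4897, 0.0878, 0.05  ]), array([0.4131, 0.1076, 0.05  ])]
pad [0.7548 0.0019 0.026 ] [ 0.7485 -0.0093  0.026 ]
pink [ 0.4194 -0.1403  0.085 ] [ 0.4086 -0.1525  0.085 ]
```

```bash
python3 - <<'E'
from h import *
for u in ((112,130),(165,108),(325,158)): print(onz("side",u,0))
print([proj("side",[.208,.536,.25]),proj("scene",[.208,.536,.25])])
o=observe();p=np.array([.492,.261]);print((p-o["ee_pos"][:2])*1000)
E
```

```text
[0.40663929 0.6489035  0.        ]
[0.57828217 0.69838492 0.        ]
[0.81751734 0.2151658  0.        ]
[array([-5.79174492, 68.85656221]), array([654.62556046,  70.3494632 ])]
[ 283.82572608 -274.48387267]
```

```bash
python3 -m pendant '[{"dx":-45.5,"dy":-19},{"dx":-45.5,"dy":-19},{"dx":-45.5,"dy":-19},{"dx":-45.5,"dy":-19},{"dx":-45.5,"dy":-19},{"dx":-45.5,"dy":-19},{"dx":-45.5,"dy":-19},{"dx":-45.5,"dy":-19},{"turn":10.4},{"turn":10.4}]' && python3 -m pendant '[{"turn":10.4},{"turn":10.4},{"turn":10.4},{"turn":10.4},{"turn":10.4},{"turn":10.4},{},{}]'
python3 - <<'E'
from h import *
o=observe();print(o["ee_pos"],o["eef_rot"],o["joint_positions"],o["t"])
cv2.imwrite("pics/w1.png",snapshot("wrist")[:,:,::-1])
E
```

```text
[0.20817427 0.53548387 0.25261739] [-1.87383128e-04  1.84333926e-01  9.82863385e-01 -7.31129086e-04] [ 1.12650694e+00  3.07379493e-01  1.50734055e+00 -1.24439761e-05
  1.32838208e+00 -7.34980213e-02] 0.15$[0]: bad value
```

```bash
python3 -m pendant '[{"dx":-45,"dy":-19,"dz":0,"turn":0}]'
```

```text
t: 0.32
ee_pos: [0.2424, 0.5034, 0.2529]
eef_rot: [-0.0, 0.182, 0.983, 0.0]
ft_force: [0.2, -0.8, -0.1]
gripper_width: 0.0851
```

```bash
python3 -m pendant '[{"dx":-46,"dy":-19,"dz":0,"turn":0},{"dx":-46,"dy":-19,"dz":0,"turn":0},{"dx":-46,"dy":-19,"dz":0,"turn":0},{"dx":-46,"dy":-19,"dz":0,"turn":0},{"dx":-46,"dy":-19,"dz":0,"turn":0},{"dx":-46,"dy":-19,"dz":0,"turn":0},{"dx":-45,"dy":-19,"dz":0,"turn":0},{"dx":0,"dy":0,"dz":0,"turn":10.4},{"dx":0,"dy":0,"dz":0,"turn":10.4}]' && python3 -m pendant '[{"dx":0,"dy":0,"dz":0,"turn":10.4},{"dx":0,"dy":0,"dz":0,"turn":10.4},{"dx":0,"dy":0,"dz":0,"turn":10.4},{"dx":0,"dy":0,"dz":0,"turn":10.4},{"dx":0,"dy":0,"dz":0,"turn":10.4},{"dx":0,"dy":0,"dz":0,"turn":10.4},{"dx":0,"dy":0,"dz":0,"turn":0}]'
python3 - <<'E'
from h import *
o=observe();print(o["ee_pos"],o["eef_rot"],o["joint_positions"],o["t"])
cv2.imwrite("pics/w1.png",snapshot("wrist")[:,:,::-1])
E
```

```text
t: 1.45
ee_pos: [0.495, 0.2607, 0.2529]
eef_rot: [-0.0, 0.362, 0.932, -0.0]
ft_force: [-0.0, 0.2, 0.5]
gripper_width: 0.0854
t: 2.33
ee_pos: [0.4943, 0.2616, 0.2531]
eef_rot: [-0.0, 0.79, 0.613, -0.0]
ft_force: [-0.3, 0.2, -0.9]
gripper_width: 0.0855
[0.49428006 0.26156055 0.25310158] [-5.86483020e-05  7.89794615e-01  6.13371345e-01 -2.37188796e-04] [ 4.11182092e-01  2.85278048e-01  1.53922713e+00 -3.40103141e-06
  1.31757613e+00  6.61334853e-01] 2.325
```

View pics/w1.png

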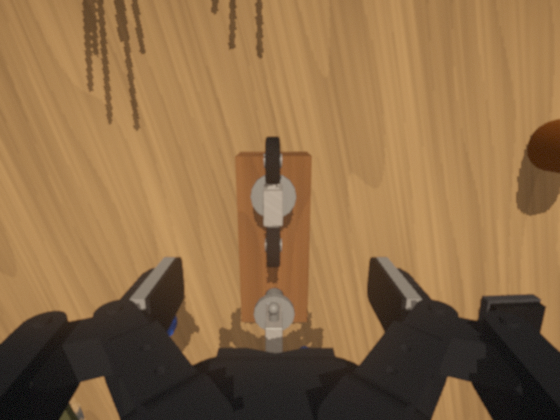

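```bash
python3 - <<'E'
from h import *
i=cv2.imread("pics/w1.png");o=observe()
hsv=cv2.cvtColor(i,cv2.COLOR_BGR2HSV)
m=((hsv[...,1]<60)&(hsv[...,2]>150)).astype(np.uint8)[130:260,225:325]
n,l,st,c=cv2.connectedComponentsWithStats(m)
for k in range(1,n):
    if st[k,4]>60: 
        pts=np.argwhere(l==k)[:,::-1].astype(np.float32)+[225,130]; print(st[k],cv2.minAreaRect(pts.astype(np.float32)))
R=Rn.from_quat(np.roll(o["eef_rot"],-1)).as_matrix()
for u,z in (((273.5,208),.128),((273,160),.113),((273,246),.113),((238,152),.05),((310,152),.05),((242,322),.05),((307,322),.05)):
    P=onz("wrist",u,z,o);print(u,P,(R.T@(P-o["ee_pos"]))*1000)
crop("pics/w1.png",225,130,100,130,5,"pics/z5.png")
E
```

```text
[  27   47   43   49 1392] ((273.0, 201.0), (48.0, 42.0), 90.0)
(273.5, 208) [0.49211926 0.26031766 0.128     ] [ -1.69475048  -1.74140312 125.1354323 ]
(273, 160) [0.5009145  0.29687888 0.113     ] [ 35.91082659  -2.21106449 140.12474554]
(273, 246) [0.48165068 0.22165449 0.113     ] [-41.74083298  -2.36551186 140.14721624]
(238, 152) [0.46538936 0.30647835 0.05      ] [ 36.4885327  -38.98363533 203.13768149]
(310, 152) [0.53759243 0.28815749 0.05      ] [ 36.50431084  35.50755068 203.11114782]
(242, 322) [0.41341405 0.10919427 0.05      ] [-167.51917774  -40.79782038  203.19721847]
(307, 322) [0.48989346 0.08989234 0.05      ] [-167.40165242   38.07961229  203.16909332]
```

View pics/z5.png

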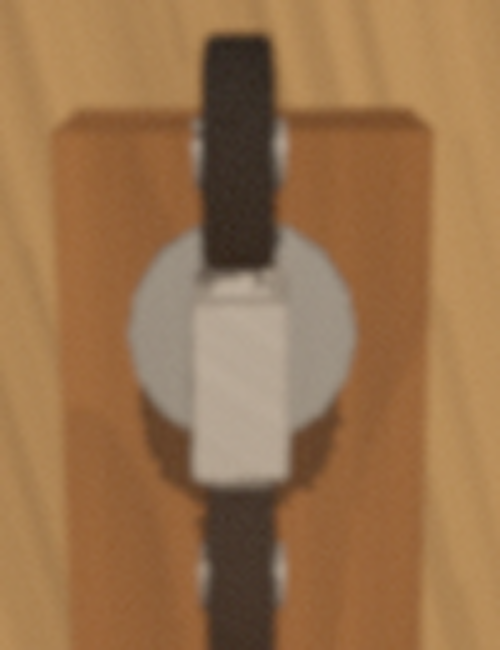

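```bash
python3 -m pendant '[{"dx":-2.5,"dy":-2,"dz":30,"turn":0},{"dx":0,"dy":0,"dz":40,"turn":0},{"dx":0,"dy":0,"dz":40,"turn":0},{"dx":0,"dy":0,"dz":20,"turn":0},{"dx":0,"dy":0,"dz":8,"turn":0},{"dx":0,"dy":0,"dz":0,"turn":0},{"dx":0,"dy":0,"dz":0,"turn":0}]' 
python3 - <<'E'
from h import *
cv2.imwrite("pics/w2.png",snapshot("wrist")[:,:,::-1])
E
```

```text
t: 3.25
ee_pos: [0.4927, 0.2601, 0.1164]
eef_rot: [0.0, 0.79, 0.613, 0.001]
ft_force: [0.1, -0.5, 0.8]
gripper_width: 0.085
```

View pics/w2.png

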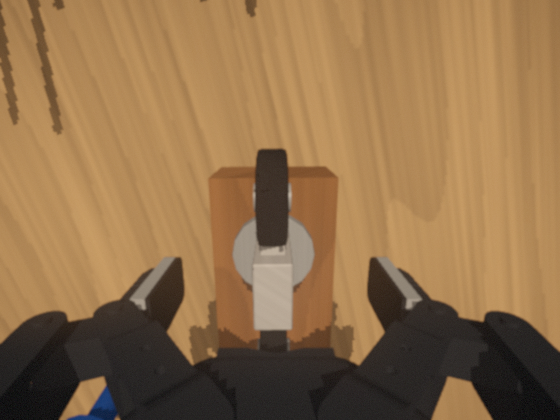

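```bash
python3 - <<'E'
from h import *
o=observe();R=Rn.from_quat(np.roll(o["eef_rot"],-1)).as_matrix()
print(R.T@(onz("wrist",(272.5,296),.128,o)-o["ee_pos"])*1000)
E
python3 -m pendant '[{"dx":0,"dy":0,"dz":1,"turn":0},{"dx":0,"dy":0,"dz":0,"turn":0},{"dx":0,"dy":0,"dz":0,"turn":0},{"dx":0,"dy":0,"dz":0,"turn":0},{"dx":0,"dy":0,"dz":0,"turn":0},{"dx":0,"dy":0,"dz":0,"turn":0}]' 5
```

```text
[  0.54006455  -1.14407999 -11.52527841]
t: 4.05
ee_pos: [0.4917, 0.2597, 0.1145]
eef_rot: [-0.0, 0.79, 0.613, -0.0]
ft_force: [-1.1, -0.0, 4.2]
gripper_width: 0.0154
```

```bash
python3 -m pendant '[{"dx":0,"dy":0,"dz":-5,"turn":0},{"dx":0,"dy":0,"dz":-10,"turn":0},{"dx":0,"dy":0,"dz":-10,"turn":0},{"dx":0,"dy":0,"dz":-10,"turn":0},{"dx":0,"dy":0,"dz":0,"turn":0},{"dx":0,"dy":0,"dz":0,"turn":0}]' 5
python3 - <<'E'
from h import *
for n in("scene","side"): cv2.imwrite(f"pics/{n}3.png",snapshot(n)[:,:,::-1])
crop("pics/scene3.png",340,80,180,200,4,"pics/z6.png")
crop("pics/side3.png",130,70,120,150,4,"pics/z7.png")
E
```

```text
t: 4.8
ee_pos: [0.4918, 0.2596, 0.1493]
eef_rot: [0.0, 0.79, 0.613, 0.0]
ft_force: [-0.2, 0.1, -3.6]
gripper_width: 0.0153
```

View pics/z6.png

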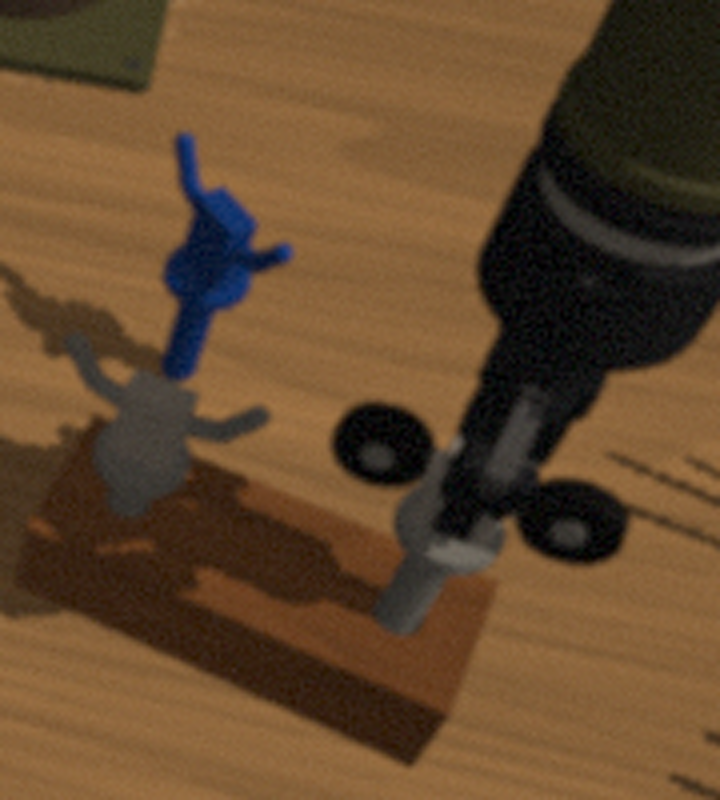

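View pics/z7.png

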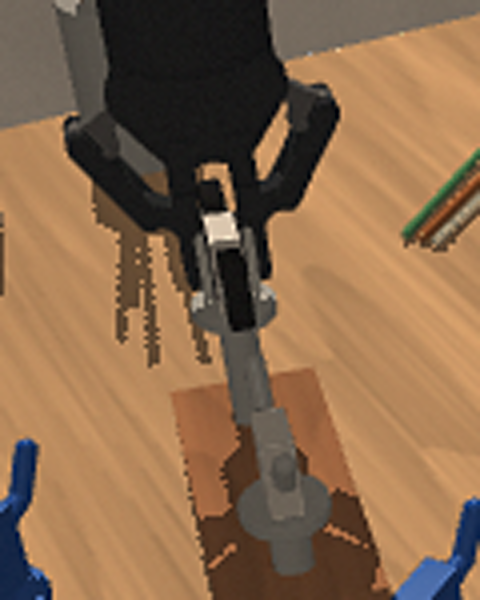

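```bash
python3 -m pendant '[{"dx":4,"dy":0,"dz":0,"turn":0},{"dx":4,"dy":0,"dz":0,"turn":0},{"dx":4,"dy":0,"dz":0.3,"turn":0},{"dx":4,"dy":0,"dz":0.4,"turn":0},{"dx":0,"dy":0,"dz":0,"turn":0}]' 5
```

```text
t: 5.52
ee_pos: [0.495, 0.2735, 0.1482]
eef_rot: [0.001, 0.79, 0.613, -0.002]
ft_force: [-1.2, -5.1, -1.7]
gripper_width: 0.0147
```

```bash
python3 -m pendant '[{"dx":4,"dy":0,"dz":0.4,"turn":0},{"dx":4,"dy":0,"dz":0.6,"turn":0},{"dx":4,"dy":0,"dz":0.6,"turn":0},{"dx":4,"dy":0,"dz":0.7,"turn":0},{"dx":0,"dy":0,"dz":0,"turn":0}]' 5
python3 - <<'E'
from h import *
for n in("scene","side"): cv2.imwrite(f"pics/{n}4.png",snapshot(n)[:,:,::-1])
crop("pics/scene4.png",340,80,180,200,4,"pics/z8.png")
E
```

```text
t: 6.15
ee_pos: [0.4989, 0.2889, 0.146]
eef_rot: [0.001, 0.79, 0.613, -0.002]
ft_force: [-1.7, -4.5, 0.1]
gripper_width: 0.0153
```

View pics/z8.png

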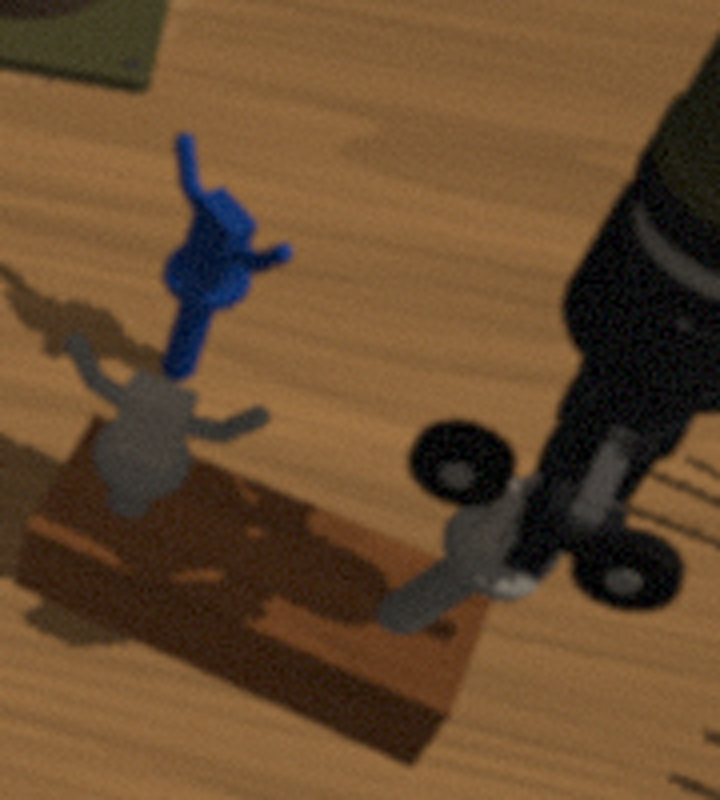

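```bash
cat >> h.py <<'E'
def lean(n,u1,u2,off,obs=None):
    "hub pixels -> points in vertical plane (tool x, z) offset by off (mm, tool y)"
    o=obs or observe();R=Rn.from_quat(np.roll(o["eef_rot"],-1)).as_matrix()
    P=[]
    for u in (u1,u2):
        c,d=ray(n,u);p=R.T@(c-o["ee_pos"])*1000;e=R.T@d
        P.append(p+e*(off-p[1])/e[1])
    v=P[1]-P[0];return P,np.degrees(np.arctan2(v[2],v[0])),np.linalg.norm(v)
E
python3 - <<'E'
from h import *
a=lambda x,y:(340+x/4,80+y/4)
i=cv2.imread("pics/scene4.png");crop("pics/scene4.png",430,170,90,70,8,"pics/z9.png")
for off in (6,7):
  print(lean("scene",a(462,463),a(628,568),off),lean("scene",a(459,475),a(623,580),off))
o=observe();R=Rn.from_quat(np.roll(o["eef_rot"],-1)).as_matrix();print(R)
E
```

```text
([array([-36.4756399 ,   6.        , -16.09992768]), array([35.68235779,  6.        ,  3.45792475])], np.float64(15.165209414688439), np.float64(74.76152902730693)) ([array([-35.17408342,   6.        ,  -9.13881029]), array([36.99196242,  6.        , 10.95813695])], np.float64(15.561564642597828), np.float64(74.91211825291022))
([array([-36.56603452,   7.        , -17.15935491]), array([35.43905782,  7.        ,  2.35705373])], np.float64(15.165209414688523), np.float64(74.60310669793361)) ([array([-35.26723608,   7.        , -10.21298838]), array([36.74588735,  7.        ,  9.84137272])], np.float64(15.561564642597945), np.float64(74.75337681963133))
[[ 0.24862206  0.96859776 -0.00233401]
 [ 0.96858919 -0.2486301  -0.00425014]
 [-0.00469698 -0.00120401 -0.99998824]]
```

View pics/z9.png

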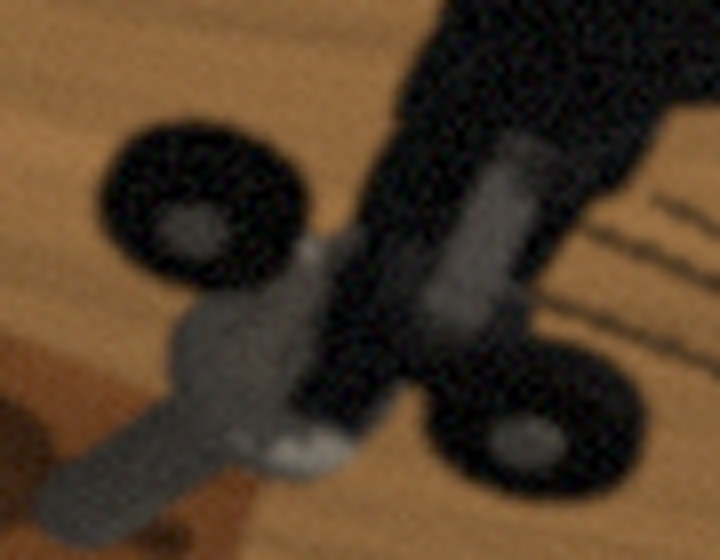

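```bash
python3 -m pendant '[{"dx":3,"dy":0,"dz":0.6,"turn":0},{"dx":3,"dy":0,"dz":0.5,"turn":0},{"dx":0,"dy":0,"dz":0,"turn":0},{"dx":-2,"dy":0,"dz":-6,"turn":0},{"dx":0,"dy":0,"dz":-12,"turn":0},{"dx":0,"dy":0,"dz":-12,"turn":0},{"dx":0,"dy":0,"dz":0,"turn":0}]' 5
python3 - <<'E'
from h import *
for n in("scene","side"): cv2.imwrite(f"pics/{n}5.png",snapshot(n)[:,:,::-1])
crop("pics/scene5.png",420,130,120,100,6,"pics/z10.png")
crop("pics/side5.png",130,50,120,150,4,"pics/z11.png")
E
```

```text
t: 7.12
ee_pos: [0.5022, 0.2955, 0.1772]
eef_rot: [0.0, 0.79, 0.613, 0.002]
ft_force: [0.1, 0.2, -4.5]
gripper_width: 0.0153
```

View pics/z10.png

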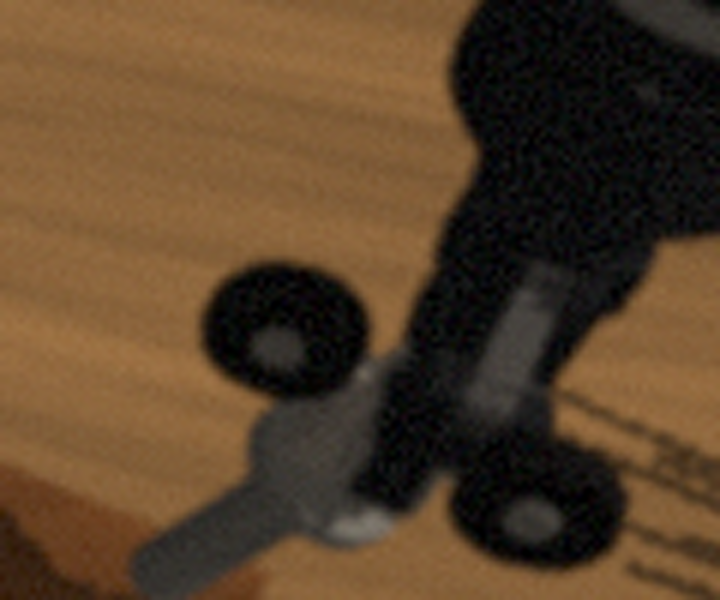

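View pics/z11.png

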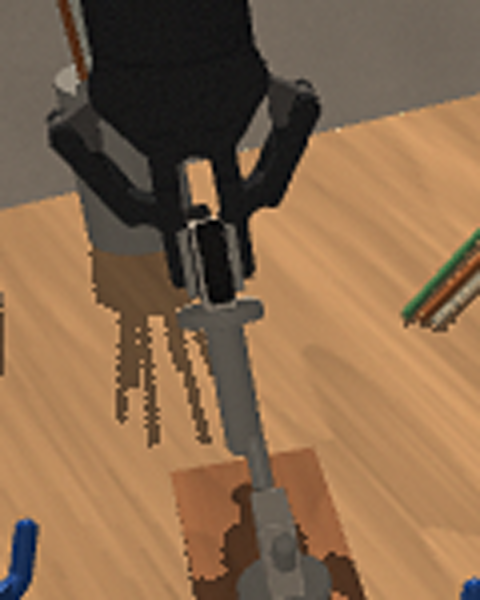

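```bash
python3 - <<'E'
from h import *
a=lambda x,y:(420+x/6,130+y/6)
for off in(6,8): print(lean("scene",a(277,348),a(532,518),off))
print(lean("scene",a(286,330),a(539,502),6))
E
```

```text
([array([-35.02379734,   6.        , -11.32533874]), array([37.29101381,  6.        , 11.40452748])], np.float64(17.448885942068877), np.float64(75.80289393839294))
([array([-35.22364164,   8.        , -13.3341439 ]), array([36.78501726,  8.        ,  9.29949307])], np.float64(17.448885942068898), np.float64(75.48197453064029))
([array([-35.3681064 ,   6.        , -18.29019523]), array([36.22099365,  6.        ,  5.19500161])], np.float64(18.162360612595972), np.float64(75.34290753527077))
```

```bash
python3 -m pendant '[{"dx":0,"dy":0,"dz":-15,"turn":0},{"dx":0,"dy":0,"dz":-25,"turn":0},{"dx":0,"dy":0,"dz":-30,"turn":0},{"dx":0,"dy":0,"dz":-20,"turn":0},{"dx":-15,"dy":5,"dz":-5,"turn":0},{"dx":-30,"dy":10,"dz":0,"turn":0},{"dx":-40,"dy":14,"dz":0,"turn":0},{"dx":-42,"dy":15,"dz":0,"turn":0},{"dx":-42,"dy":15,"dz":0,"turn":0},{"dx":-42,"dy":15,"dz":0,"turn":0}]' 5 && python3 -m pendant '[{"dx":-42,"dy":15,"dz":0,"turn":0},{"dx":-42,"dy":15,"dz":0,"turn":0},{"dx":-42,"dy":15,"dz":0,"turn":0},{"dx":-42,"dy":15,"dz":0,"turn":0},{"dx":-42,"dy":15,"dz":0,"turn":0},{"dx":-42,"dy":15,"dz":0,"turn":0},{"dx":-42,"dy":15,"dz":0,"turn":0},{"dx":-42,"dy":15,"dz":0,"turn":0},{"dx":-30,"dy":10,"dz":0,"turn":0},{"dx":-14,"dy":6,"dz":0,"turn":0}]' 5 && python3 -m pendant '[{"dx":0,"dy":0,"dz":0,"turn":0},{"dx":0,"dy":0,"dz":0,"turn":0}]' 5
python3 - <<'E'
from h import *
cv2.imwrite("pics/w6.png",snapshot("wrist")[:,:,::-1])
E
```

```text
t: 8.48
ee_pos: [0.5188, 0.0693, 0.2695]
eef_rot: [-0.0, 0.79, 0.612, -0.001]
ft_force: [0.4, 0.7, -4.3]
gripper_width: 0.0153
t: 9.72
ee_pos: [0.5553, -0.3322, 0.269]
eef_rot: [-0.001, 0.791, 0.612, -0.001]
ft_force: [0.5, 0.4, -4.4]
gripper_width: 0.0152
t: 9.98
ee_pos: [0.5563, -0.3287, 0.2699]
eef_rot: [-0.001, 0.79, 0.613, 0.0]
ft_force: [-0.6, -0.6, -4.4]
gripper_width: 0.0151
```

View pics/w6.png

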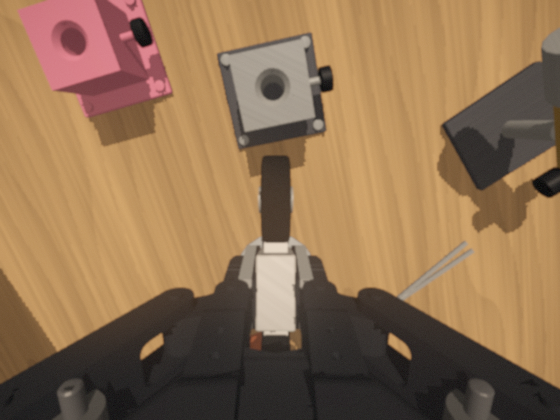

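```bash
python3 - <<'E'
from h import *
crop("pics/w6.png",215,30,120,120,6,"pics/z12.png")
E
```

```text
(no output)
```

View pics/z12.png

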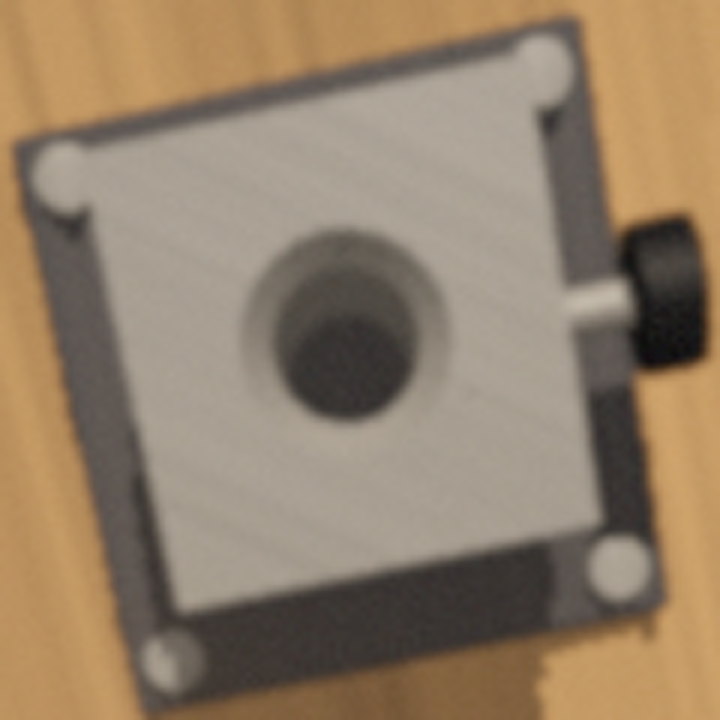

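```bash
python3 - <<'E'
from h import *
np.set_printoptions(precision=4,suppress=True)
a=lambda x,y:(215+x/6,30+y/6)
o=observe();R=Rn.from_quat(np.roll(o["eef_rot"],-1)).as_matrix()
C=[onz("wrist",a(*u),.077,o) for u in((78,150),(543,55),(603,522),(175,612))]
# diagonals
A=np.array(C)[:,:2];s=np.linalg.solve(np.c_[A[2]-A[0],-(A[3]-A[1])],A[1]-A[0]);c=A[0]+s[0]*(A[2]-A[0])
print("diag centre",c,"sides",[np.linalg.norm(A[i]-A[i-1]) for i in range(4)], "mean",A.mean(0))
P=onz("wrist",a(346,333),.077,o);print("mouth",P)
for b in (P,np.r_[c,.077],np.array([.579,-.231,.077])): print((R.T@(b-o["ee_pos"]))*1000)
print(o["ee_pos"])
E
```

```text
diag centre [ 0.5788 -0.2327] sides [np.float64(0.07047451598201068), np.float64(0.07256179366024998), np.float64(0.06918410335768525), np.float64(0.07122737730990683)] mean [ 0.5785 -0.2324]
mouth [ 0.5783 -0.2309  0.077 ]
[ 99.7867  -2.8643 193.1855]
[ 98.1394  -1.9222 193.1828]
[ 99.849   -2.1737 193.1848]
[ 0.5565 -0.3285  0.2701]
```

```bash
python3 -m pendant '[{"dx":20,"dy":-2.4,"dz":0,"turn":0},{"dx":40,"dy":0,"dz":0,"turn":0},{"dx":40,"dy":0,"dz":0,"turn":0},{"dx":20,"dy":0,"dz":6,"turn":0},{"dx":9.2,"dy":0,"dz":20,"turn":0},{"dx":0,"dy":0,"dz":30,"turn":0},{"dx":0,"dy":0,"dz":15,"turn":0},{"dx":0,"dy":0,"dz":5,"turn":0},{"dx":0,"dy":0,"dz":0,"turn":0},{"dx":0,"dy":0,"dz":0,"turn":0}]' 5
python3 - <<'E'
from h import *
for n in("scene","side"): cv2.imwrite(f"pics/{n}7.png",snapshot(n)[:,:,::-1])
crop("pics/scene7.png",110,100,150,150,5,"pics/z13.png")
crop("pics/side7.png",310,180,140,150,5,"pics/z14.png")
o=observe();R=Rn.from_quat(np.roll(o["eef_rot"],-1)).as_matrix()
F=o["ee_pos"]+R@np.array([-.0315,0,.1016]);print(o["ee_pos"],"foot pred",F,proj("scene",F),proj("side",F))
B=np.array([.5785,-.2315,.077]);print(proj("scene",B),proj("side",B),R.T@(B-o["ee_pos"])*1000)
E
```

```text
t: 11.28
ee_pos: [0.5874, -0.205, 0.1953]
eef_rot: [0.001, 0.79, 0.612, 0.001]
ft_force: [-1.4, -0.8, -3.4]
gripper_width: 0.0154
[ 0.58724624 -0.20483189  0.19524188] foot pred [ 0.5795639  -0.23541283  0.09365154] [161.64096537 195.51525272] [385.6489664  298.89980967]
[166.02641123 201.07129044] [381.3418461  304.69441605] [-27.97173438  -2.03937425 118.24656547]
```

View pics/z13.png

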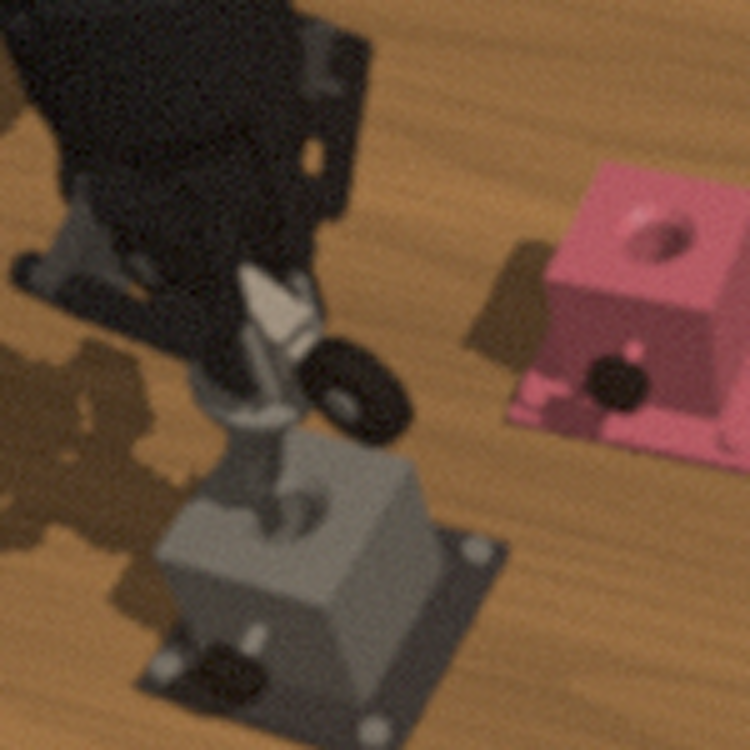

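View pics/z14.png

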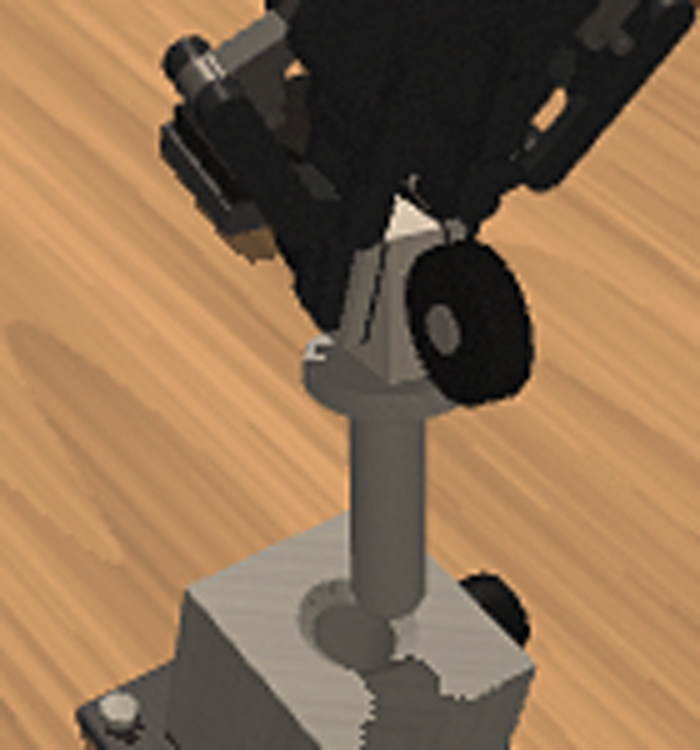

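```bash
python3 - <<'E'
from h import *
for n,x,y,w,h in(("scene",140,170,50,50),("side",365,250,50,70)):
    i=cv2.imread(f"pics/{n}7.png")[y:y+h,x:x+w];i=cv2.resize(i,None,fx=10,fy=10,interpolation=cv2.INTER_CUBIC)
    i=cv2.convertScaleAbs(i,alpha=1.8)
    cv2.imwrite(f"pics/{n}7z.png",i)
E
```

```text
(no output)
```

View pics/scene7z.png

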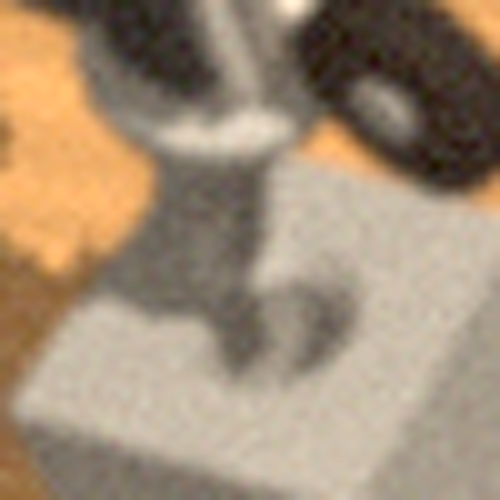

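View pics/side7z.png

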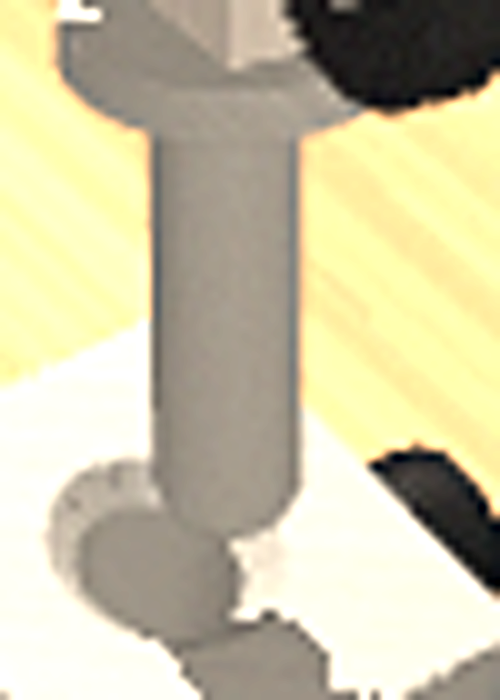

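```bash
python3 - <<'E'
from h import *
np.set_printoptions(precision=1,suppress=True)
o=observe();R=Rn.from_quat(np.roll(o["eef_rot"],-1)).as_matrix();print(np.round(R,4))
th=np.radians(17.7)
def pt(y,h,x=0): # rest coords (along tool x=y, height h over foot, tool y = x) mm -> world
    dz=h-103.5
    return o["ee_pos"]+R@np.array([y*np.cos(th)+dz*np.sin(th), x, 3-(dz*np.cos(th)-y*np.sin(th))])/1000
for h in (0,10,30,60): print(h,pt(0,h)*1000,"scene z",(proj("scene",pt(0,h))-[140,170])*10,"side z",(proj("side",pt(0,h))-[365,250])*10)
print("hub lo scene",(proj("scene",pt(38,105,7))-[140,170])*10,"hub hi side",(proj("side",pt(-38,105,7))-[310,180])*5, (proj("side",pt(-38,105,-7))-[310,180])*5)
E
```

```text
[[ 0.2  1.   0. ]
 [ 1.  -0.2 -0. ]
 [-0.   0.  -1. ]]
0 [ 579.6 -235.4   93.7] scene z [216.5 255.2] side z [206.4 488.8]
10 [ 580.3 -232.4  103.2] scene z [216.7 229.3] side z [206.4 428.8]
30 [ 581.8 -226.5  122.2] scene z [217.  175.6] side z [206.5 306.3]
60 [ 584.  -217.7  150.8] scene z [217.4  89.9] side z [206.5 116. ]
hub lo scene [383.8 113.2] hub hi side [484.  312.6] [432.7 325.1]
```

```bash
python3 - <<'E'
from h import *
np.set_printoptions(precision=4,suppress=True)
def plane(n,u,v0,v1):
    c,d=ray(n,(u,v0));_,e=ray(n,(u,v1));m=np.cross(d,e);m/=np.linalg.norm(m);return m,m@c
a=plane("scene",161.0,175,195);b=plane("side",387.7,265,300)
for z in (.0937,.15):
    print(z,np.linalg.solve(np.array([a[0],b[0],[0,0,1]]),[a[1],b[1],z]))
# lean from line
d=np.cross(a[0],b[0]);d/=d[2];print("axis dir",d,np.degrees(np.arctan(np.hypot(d[0],d[1]))))
print("mouth tri",tri("scene",(168.2,202.8),"side",(381.8,304.4)))
print(onz("scene",(168.2,202.8),.077),onz("side",(381.8,304.4),.077))
o=observe();print(o["ee_pos"])
E
```

```text
0.0937 [ 0.5845 -0.2343  0.0937]
0.15 [ 0.5884 -0.2171  0.15  ]
axis dir [0.0697 0.3046 1.    ] 17.35394775618725
mouth tri (array([ 0.5802, -0.2288,  0.0741]), np.float64(0.0032831398388103545))
[ 0.581  -0.2259  0.077 ] [ 0.5794 -0.2315  0.077 ]
[ 0.5872 -0.2048  0.1952]
```

```bash
python3 -m pendant '[{"dx":4.5,"dy":-3.3,"dz":0,"turn":0},{"dx":0,"dy":0,"dz":6,"turn":0},{"dx":0,"dy":0,"dz":6,"turn":0},{"dx":0,"dy":0,"dz":0,"turn":0},{"dx":0,"dy":0,"dz":0,"turn":0}]' 5
python3 - <<'E'
from h import *
for n,x,y,w,h in(("scene",140,170,50,50),("side",355,250,60,70)):
    i=snapshot(n)[:,:,::-1];cv2.imwrite(f"pics/{n}8.png",i)
    i=i[y:y+h,x:x+w];i=cv2.resize(i,None,fx=10 if n=="scene" else 8,fy=10 if n=="scene" else 8,interpolation=cv2.INTER_CUBIC)
    i=cv2.convertScaleAbs(i,alpha=1.8 if n=="scene" else 1.2)
    cv2.imwrite(f"pics/{n}8z.png",i)
E
```

```text
t: 12.0
ee_pos: [0.5846, -0.1993, 0.182]
eef_rot: [-0.0, 0.79, 0.613, -0.0]
ft_force: [-0.1, -0.7, -4.4]
gripper_width: 0.0153
```

View pics/scene8z.png

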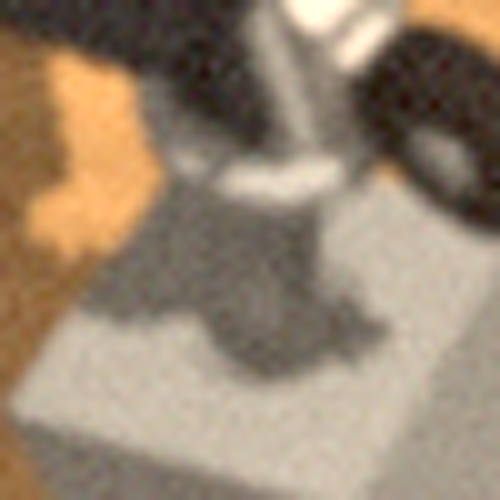

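View pics/side8z.png

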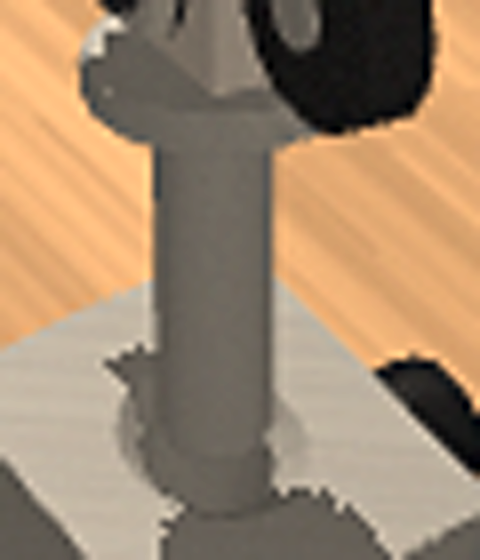

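```bash
python3 -m pendant '[{"dx":2.5,"dy":0.8,"dz":2,"turn":0},{"dx":0,"dy":0,"dz":2,"turn":0},{"dx":0,"dy":0,"dz":2,"turn":0},{"dx":0,"dy":0,"dz":0,"turn":0}]' 5
python3 - <<'E'
from h import *
for n,x,y,w,h in(("scene",140,170,50,50),("side",355,250,60,70)):
    i=snapshot(n)[:,:,::-1];cv2.imwrite(f"pics/{n}9.png",i)
    i=i[y:y+h,x:x+w];i=cv2.resize(i,None,fx=10 if n=="scene" else 8,fy=10 if n=="scene" else 8,interpolation=cv2.INTER_CUBIC)
    i=cv2.convertScaleAbs(i,alpha=1.8 if n=="scene" else 1.2)
    cv2.imwrite(f"pics/{n}9z.png",i)
E
```

```text
t: 12.6
ee_pos: [0.5858, -0.1969, 0.1759]
eef_rot: [-0.0, 0.79, 0.613, -0.0]
ft_force: [-0.4, -0.4, -4.7]
gripper_width: 0.0149
```

View pics/scene9z.png

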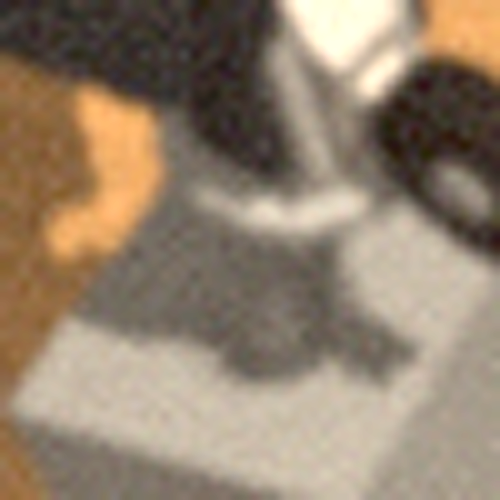

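View pics/side9z.png

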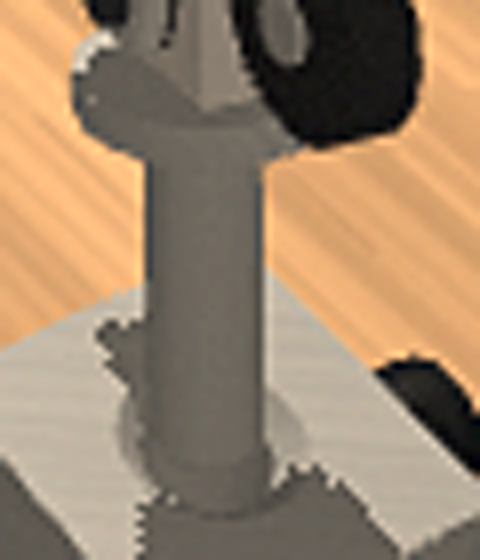

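```bash
python3 -m pendant '[{"dx":0,"dy":1.5,"dz":1,"turn":0},{"dx":0,"dy":0,"dz":1.5,"turn":0},{"dx":0,"dy":0,"dz":1.5,"turn":0},{"dx":0,"dy":0,"dz":0,"turn":0},{"dx":0,"dy":0,"dz":0,"turn":0}]' 5
python3 - <<'E'
from h import *
for n,x,y,w,h in(("scene",140,170,50,50),("side",355,250,60,70)):
    i=snapshot(n)[:,:,::-1];cv2.imwrite(f"pics/{n}10.png",i)
    i=i[y:y+h,x:x+w];i=cv2.resize(i,None,fx=10 if n=="scene" else 8,fy=10 if n=="scene" else 8,interpolation=cv2.INTER_CUBIC)
    i=cv2.convertScaleAbs(i,alpha=1.8 if n=="scene" else 1.2)
    cv2.imwrite(f"pics/{n}10z.png",i)
E
```

```text
t: 13.32
ee_pos: [0.5874, -0.1976, 0.1722]
eef_rot: [0.0, 0.79, 0.613, -0.0]
ft_force: [-0.2, -1.2, -4.0]
gripper_width: 0.0151
```

View pics/scene10z.png

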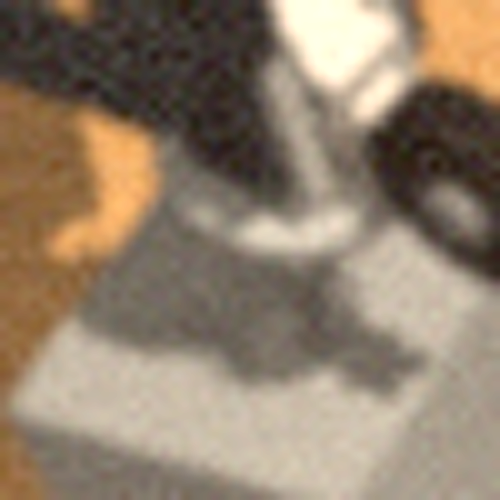

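View pics/side10z.png

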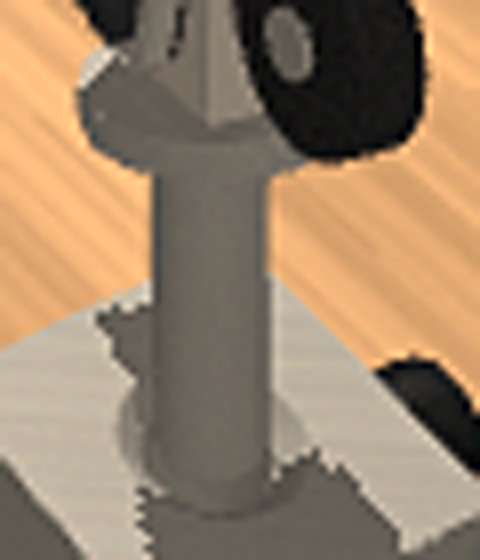

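```bash
python3 -m pendant '[{"dx":0.5,"dy":0.5,"dz":1,"turn":0},{"dx":0,"dy":0,"dz":1,"turn":0},{"dx":0,"dy":0,"dz":0,"turn":0},{"dx":0,"dy":0,"dz":0,"turn":0}]' 5
```

```text
t: 13.92
ee_pos: [0.5878, -0.1976, 0.1705]
eef_rot: [0.0, 0.79, 0.613, -0.0]
ft_force: [-3.1, -3.5, 0.3]
gripper_width: 0.0152
```

```bash
python3 -m pendant '[{"dx":-3,"dy":-0.5,"dz":0,"turn":0},{"dx":-4,"dy":0,"dz":0,"turn":0},{"dx":-4,"dy":0,"dz":0,"turn":0},{"dx":-4,"dy":0,"dz":0,"turn":0},{"dx":0,"dy":0,"dz":0,"turn":0}]' 5
```

```text
t: 14.55
ee_pos: [0.5845, -0.2084, 0.1701]
eef_rot: [-0.002, 0.791, 0.612, 0.002]
ft_force: [0.9, 6.9, -1.7]
gripper_width: 0.0151
```

```bash
python3 -m pendant '[{"dx":-4,"dy":0,"dz":0,"turn":0},{"dx":-4,"dy":0,"dz":0,"turn":0},{"dx":-4,"dy":0,"dz":0,"turn":0},{"dx":0,"dy":0,"dz":0,"turn":0}]' 5
python3 - <<'E'
from h import *
for n,x,y,w,h in(("scene",110,100,130,130),("side",320,190,120,140)):
    i=snapshot(n)[:,:,::-1];cv2.imwrite(f"pics/{n}11.png",i)
    crop(f"pics/{n}11.png",x,y,w,h,4,f"pics/{n}11z.png")
E
```

```text
t: 15.05
ee_pos: [0.5815, -0.2203, 0.1702]
eef_rot: [-0.002, 0.791, 0.612, 0.002]
ft_force: [0.8, 6.8, -1.3]
gripper_width: 0.0153
```

View pics/scene11z.png

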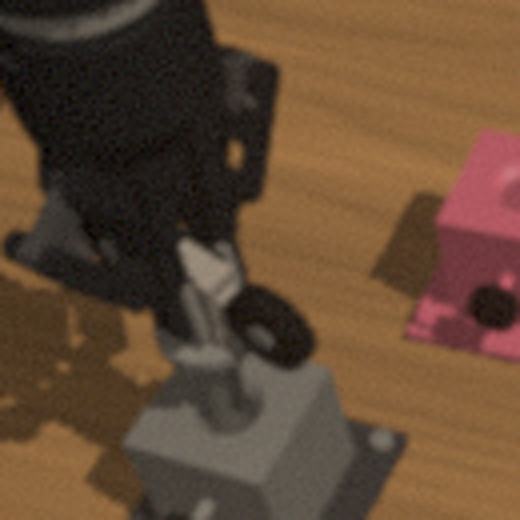

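View pics/side11z.png

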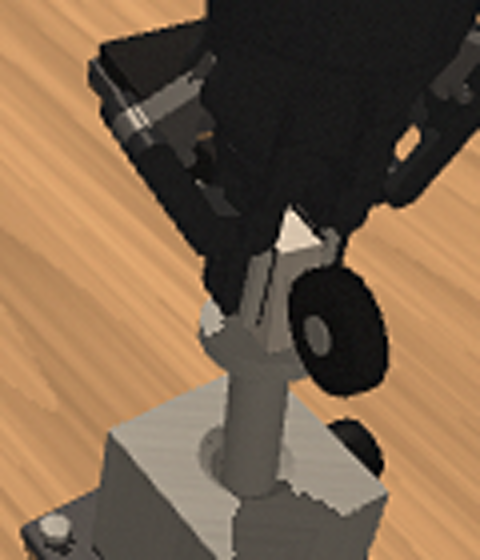

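```bash
python3 -m pendant '[{"dx":-4,"dy":0,"dz":0,"turn":0},{"dx":-4,"dy":0,"dz":0,"turn":0},{"dx":-2.5,"dy":0,"dz":0,"turn":0},{"dx":0,"dy":0,"dz":0,"turn":0}]' 5
python3 - <<'E'
from h import *
for n,x,y,w,h in(("scene",110,100,130,130),("side",320,190,120,140)):
    i=snapshot(n)[:,:,::-1];cv2.imwrite(f"pics/{n}12.png",i)
    crop(f"pics/{n}12.png",x,y,w,h,4,f"pics/{n}12z.png")
E
```

```text
t: 15.65
ee_pos: [0.5788, -0.2303, 0.1701]
eef_rot: [-0.002, 0.791, 0.612, 0.002]
ft_force: [0.5, 6.3, -1.3]
gripper_width: 0.0152
```

View pics/scene12z.png

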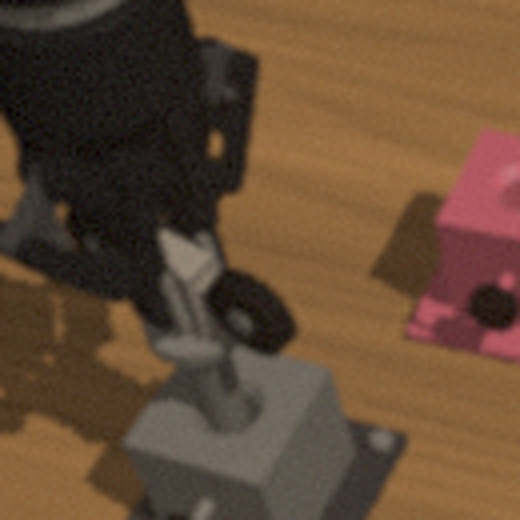

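View pics/side12z.png

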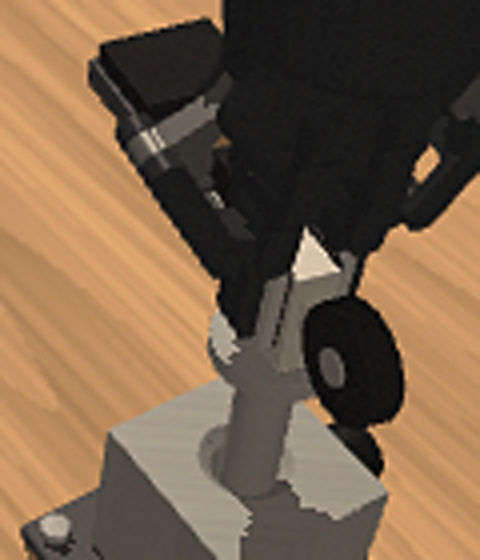

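```bash
python3 - <<'E'
from h import *
B=np.array([.5795,-.2300,.077])
for n,x,y in(("scene",110,100),("side",320,190)):
  for nm,v in(("up",[0,0,.05]),("lean+3",[.05*.0523*.2486,.05*.0523*.9686,.05])):
    a,b=proj(n,B),proj(n,B+np.array(v));print(n,nm,(a-[x,y])*4,(b-[x,y])*4, (b-a)[0]/(b-a)[1])
crop("pics/side12.png",365,270,50,50,12,"pics/z15.png");crop("pics/scene12.png",145,175,40,40,14,"pics/z16.png")
E
```

```text
scene up [226.11563547 406.66672306] [199.21804335 337.69779526] 0.3899957991899852
scene lean+3 [226.11563547 406.66672306] [203.83324843 340.04907255] 0.3344817306941253
side up [244.57939916 454.67372077] [266.87646283 362.72356996] -0.2424907786861912
side lean+3 [244.57939916 454.67372077] [263.09848767 357.07167424] -0.1897407807138413
```

View pics/z15.png

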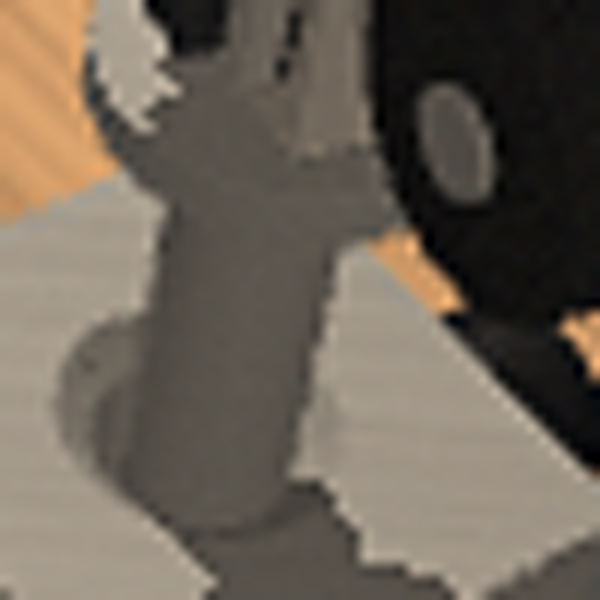

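View pics/z16.png

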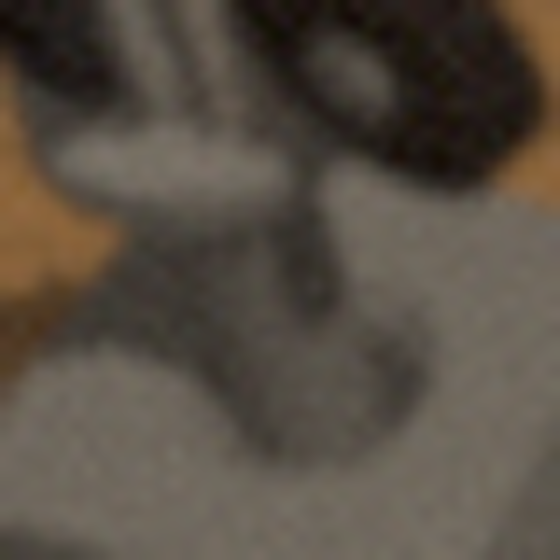

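```bash
python3 -m pendant '[{"dx":-3,"dy":0,"dz":0,"turn":0},{"dx":-2.5,"dy":0,"dz":0,"turn":0},{"dx":0,"dy":0,"dz":2,"turn":0},{"dx":0,"dy":0,"dz":3,"turn":0},{"dx":0,"dy":0,"dz":3,"turn":0},{"dx":0,"dy":0,"dz":0,"turn":0}]' 5
python3 - <<'E'
from h import *
for n in("scene","side"):
    i=snapshot(n)[:,:,::-1];cv2.imwrite(f"pics/{n}13.png",i)
crop("pics/side13.png",365,270,50,50,12,"pics/z17.png")
E
```

```text
t: 16.5
ee_pos: [0.5773, -0.2355, 0.1617]
eef_rot: [-0.002, 0.791, 0.612, 0.002]
ft_force: [0.9, 6.2, -2.2]
gripper_width: 0.0157
```

View pics/z17.png

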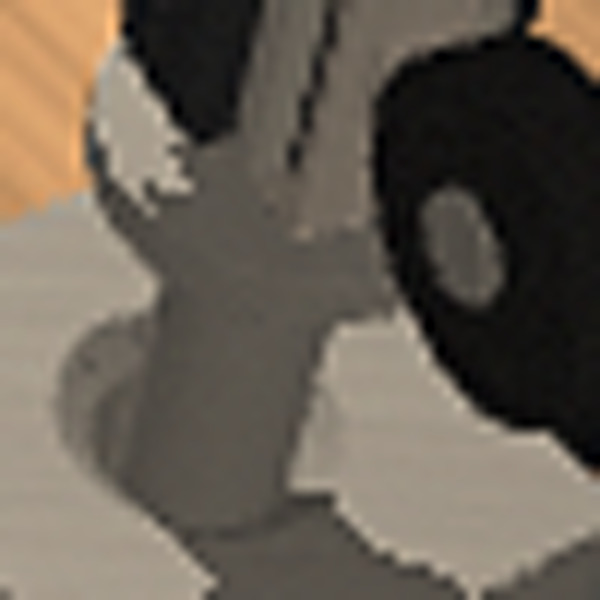

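```bash
python3 -m pendant '[{"dx":1,"dy":-0.7,"dz":2,"turn":0},{"dx":0.5,"dy":0,"dz":3,"turn":0},{"dx":0,"dy":0,"dz":4,"turn":0},{"dx":0,"dy":0,"dz":4,"turn":0},{"dx":0,"dy":0,"dz":0,"turn":0}]' 5
```

```text
t: 17.23
ee_pos: [0.5771, -0.2351, 0.1486]
eef_rot: [-0.001, 0.791, 0.612, 0.001]
ft_force: [1.4, 4.8, -4.2]
gripper_width: 0.0152
```

```bash
python3 -m pendant '[{"dx":1,"dy":0,"dz":3,"turn":0},{"dx":0.5,"dy":0,"dz":4,"turn":0},{"dx":0,"dy":0,"dz":4,"turn":0},{"dx":0,"dy":0,"dz":4,"turn":0},{"dx":0,"dy":0,"dz":0,"turn":0}]' 5
```

```text
t: 17.85
ee_pos: [0.5772, -0.2347, 0.1335]
eef_rot: [-0.001, 0.79, 0.612, 0.001]
ft_force: [2.6, 4.7, -3.6]
gripper_width: 0.0153
```

```bash
python3 -m pendant '[{"dx":1,"dy":0.5,"dz":3,"turn":0},{"dx":1,"dy":0,"dz":4,"turn":0},{"dx":0,"dy":0,"dz":4,"turn":0},{"dx":0,"dy":0,"dz":3,"turn":0},{"dx":0,"dy":0,"dz":0,"turn":0}]' 5
python3 - <<'E'
from h import *
for n in("scene","side"):
    i=snapshot(n)[:,:,::-1];cv2.imwrite(f"pics/{n}14.png",i)
crop("pics/side14.png",335,230,100,100,6,"pics/z18.png")
E
```

```text
t: 18.48
ee_pos: [0.5776, -0.2341, 0.1197]
eef_rot: [-0.0, 0.79, 0.613, -0.0]
ft_force: [-0.6, 0.6, -3.6]
gripper_width: 0.0154
```

View pics/z18.png

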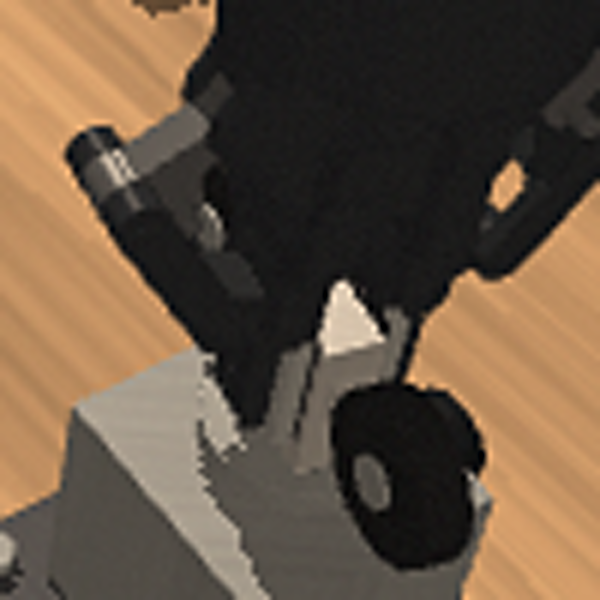

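```bash
python3 -m pendant '[{"dx":0,"dy":0,"dz":1.5,"turn":0},{"dx":0,"dy":0,"dz":1.5,"turn":0},{"dx":0,"dy":0,"dz":1.5,"turn":0},{"dx":0,"dy":0,"dz":0,"turn":0}]' 5; python3 -m pendant '[{"dx":0,"dy":0,"dz":1,"turn":0},{"dx":0,"dy":0,"dz":0,"turn":0}]' 5
```

```text
t: 19.08
ee_pos: [0.5778, -0.2336, 0.1155]
eef_rot: [-0.0, 0.79, 0.613, -0.0]
ft_force: [-0.7, -0.1, -4.5]
gripper_width: 0.0154
t: 19.32
ee_pos: [0.5779, -0.2336, 0.1146]
eef_rot: [-0.0, 0.79, 0.613, -0.0]
ft_force: [0.5, 0.4, -3.8]
gripper_width: 0.0153
```

```bash
python3 -m pendant '[{"dx":0,"dy":0,"dz":1,"turn":0},{"dx":0,"dy":0,"dz":0,"turn":0}]' 5; python3 -m pendant '[{"dx":0,"dy":0,"dz":1,"turn":0},{"dx":0,"dy":0,"dz":0,"turn":0}]' 5
```

```text
t: 19.58
ee_pos: [0.578, -0.2337, 0.1145]
eef_rot: [0.0, 0.79, 0.613, 0.0]
ft_force: [-0.8, 0.6, 3.3]
gripper_width: 0.0152
t: 19.82
ee_pos: [0.5781, -0.2338, 0.1145]
eef_rot: [0.001, 0.79, 0.613, 0.0]
ft_force: [-3.4, 0.8, 8.1]
gripper_width: 0.0154
```

```bash
python3 -m pendant '[{"dx":0,"dy":0,"dz":-1,"turn":0},{"dx":0,"dy":0,"dz":0,"turn":0}]' 5; python3 -m pendant '[{"dx":0,"dy":0,"dz":0,"turn":0},{"dx":0,"dy":0,"dz":0,"turn":0},{"dx":0,"dy":0,"dz":0,"turn":0},{"dx":0,"dy":0,"dz":0,"turn":0},{"dx":0,"dy":0,"dz":0,"turn":0},{"dx":0,"dy":0,"dz":0,"turn":0}]' 70
python3 - <<'E'
from h import *
cv2.imwrite("pics/w15.png",snapshot("wrist")[:,:,::-1])
E
```

```text
t: 20.08
ee_pos: [0.578, -0.2337, 0.1145]
eef_rot: [0.0, 0.79, 0.613, 0.0]
ft_force: [-2.6, 0.8, 6.1]
gripper_width: 0.015
t: 20.82
ee_pos: [0.5779, -0.2337, 0.1137]
eef_rot: [0.0, 0.79, 0.613, -0.0]
ft_force: [0.5, 0.3, -0.2]
gripper_width: 0.0702
```

View pics/w15.png

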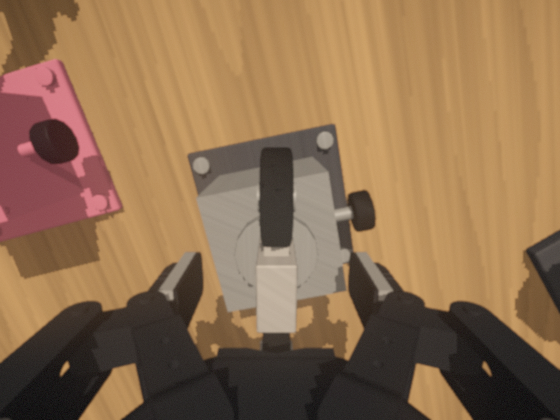

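The wrist picture shows the rest upright in the grey stand, with its block at (277,297), the wheel at (277,195) and the pads clear on both sides. I'll retreat upward and check.

```bash
python3 -m pendant '[{"dx":0,"dy":0,"dz":-10,"turn":0},{"dx":0,"dy":0,"dz":-25,"turn":0},{"dx":0,"dy":0,"dz":-40,"turn":0},{"dx":0,"dy":0,"dz":-40,"turn":0},{"dx":-30,"dy":0,"dz":-25,"turn":0},{"dx":-40,"dy":0,"dz":0,"turn":0},{"dx":-40,"dy":0,"dz":0,"turn":0},{"dx":0,"dy":0,"dz":0,"turn":0},{"dx":0,"dy":0,"dz":0,"turn":0}]' 70
python3 - <<'E'
from h import *
for n in("scene","side"): cv2.imwrite(f"pics/{n}16.png",snapshot(n)[:,:,::-1])
crop("pics/side16.png",310,200,140,160,4,"pics/z19.png")
E
```

```text
t: 22.0
ee_pos: [0.5504, -0.3399, 0.254]
eef_rot: [-0.0, 0.791, 0.612, 0.0]
ft_force: [-0.0, -0.1, 0.2]
gripper_width: 0.0701
```

View pics/scene16.png

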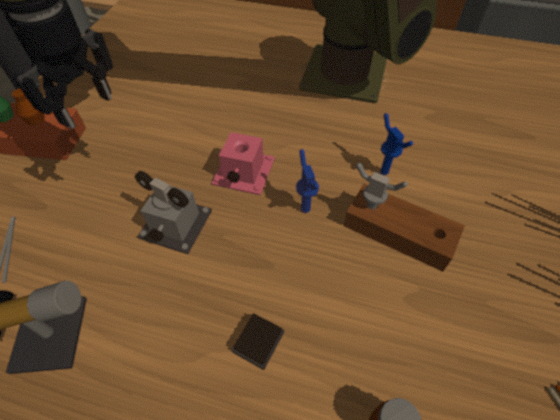

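View pics/z19.png

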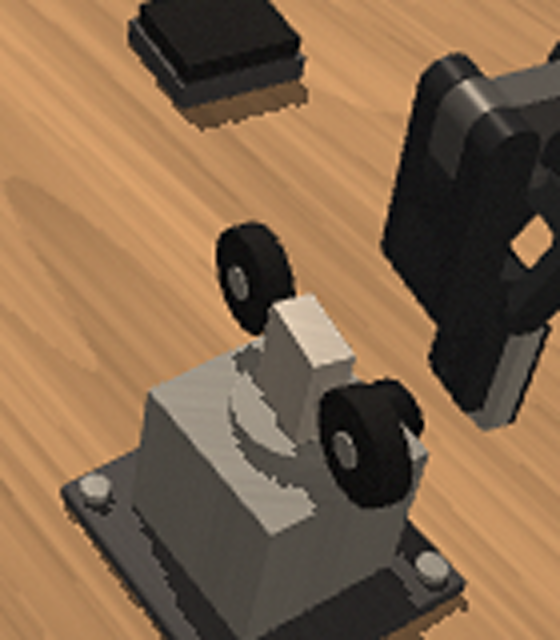

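```bash
python3 - <<'E'
from h import *
a=cv2.imread("pics/scene0.png").astype(int);b=cv2.imread("pics/scene16.png").astype(int)
for nm,(x,y,w,h) in dict(pad=(230,310,60,60),fork=(355,160,50,30)).items(): print(nm,np.abs(a-b)[y:y+h,x:x+w].mean())
print(observe()["qd"].round(4),observe()["t"]); print(close_job())
E
```

```text
pad 3.567314814814815
fork 2.914888888888889
[ 0.0059  0.0013  0.0013 -0.0017 -0.0026 -0.0005] 22.1
the job is handed in; nothing more can be done
None
```

The roller rest is fully home in the grey steel stand, released and standing upright, and the job was handed in at 22.1 s. No verdict is reported.

**What I did:**
- **Leaning:** The pendant cannot tilt the tool, so I leaned the rest within the grip. I moved the gripper sideways while the foot was still caught in the storage hole. Two camera views then gave about 17.4°.
- **Entering:** I lowered it low edge first into the bore. From the tool height and the measured lean, the foot was about 3 to 8 mm below the mouth for over a second.
- **Straightening:** I moved the gripper back against the bore wall, which brought the rest upright.
- **Seating:** It slid down under grip until the collar seated. The vertical force rose by about 12 N and the tool stopped going down. I then opened the fingers and backed away.

**Last checks:**
- The final pictures show the collar on the stand and the rest upright, with the gripper well clear.
- The fork rest and graphite pad look unchanged from the first scene picture.
- The force on the tool was about zero.

**Disagreements:**
- The cameras differed on the bore position: the scene view was about 5 to 6 mm off from the side and wrist views. I settled the position on close views and light contact, about 4 to 7 N.
- At the first contact in the mouth, the force suggested the foot was slightly to the opposite side of the bore from where the pictures put it. It still entered without jamming.

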